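# Tip the drying tray of rubber stoppers into the tub

## Robot

A 6-joint arm with a two-finger parallel gripper is mounted at the origin on the work surface. World frame = base frame: x ahead of the robot, y to its left, z up, the work surface at z = 0. Lengths are in mm, angles in rad, forces in N, time in s.
With the tool pointing down it reaches from about 350 to 975 mm from the base axis. Payload 7.1 kg.
Tool frame: the origin (TCP) lies at the very end of the fingers, on their centre line; the grasp point (between the pads) lies 19 mm behind it; z points along the fingers, y is the direction in which the jaws open and shut (so a half turn about z gives the same grasp; the last joint's range is limited). The gripper opens to 88 mm and grips with 3 to 60 N. Pads are 20 mm wide; open, the fingers measure 115 mm over their backs; the gripper's body (75 mm by 178 mm) begins 61 mm behind the grasp point.
Start: joints at [1.159, 0.423, 1.63, -0, 1.089, -0.019], TCP at [239.203, 577.396, 222.675] pointing down, gripper open.
Joint ranges: [-3, 3], [-0.9, 2.11], [0.09, 2.58], [-1.31, 4.45], [0.11, 2.69], [-2.54, 2.54]. Speed limits (rad/s): [2.39, 2.39, 3.01, 3.14, 3.14, 3.14].

## Interface

Orientations are given as a rotation vector (axis times angle).
In Python, from workcell import * gives the robot as it stands.
- The arm moves only by the tool play_rows, never from a script. Its argument "plan" is text: rows parted by semicolons, each of 7 numbers parted by spaces: the finger opening in cm, from 0 to 8.78, then the shift along the tool's x, y, z in cm, then the turn, a rotation vector about the tool's x, y, z in degrees. A call has 1 to 20 rows; each row shifts and turns the commanded pose from where the row before left it, along the tool's axes as they then stand; what a row does not reach is not made up. A row lasts 1/8 s, in which the tool goes at most 62.5 mm and 10.7 degrees, less where a joint would pass 70% of its speed; a pose out of reach is approached as far as the arm can. A call is refused whole if a number of a shift passes 6.25 or a number of a turn 10.7, either way. A call with a gripper value outside its range is refused whole. The fingers move at their own pace and stop on an object; the grip force is fixed at half the most. Time passes only in rows, so rows that do not move let the fingers close. It gives the time, the measured TCP pose, the force and the opening at its end, in the units of the state.
- get_obs(): the state, without advancing time (a new reading comes with each control period).
- get_image(name): name is "side" or "top" or "wrist"; returns a dict with "pixels" (480x640x3 uint8, red, green, blue), "range_z" (480x640 float32, mm along the optical axis (not along the pixel's ray), 0 where there is no reading), "fx", "fy", "cx", "cy" (pixels), "eye" and "attitude" of the camera in the world. Camera axes: x right, y down, z forward; pixel columns grow to the right and rows downward; lengths in mm; the calibration is good to about 2 mm. A picture is of the moment at which its call begins.
- close_job(): hands the job in, once; it reports no verdict.
The state is a dict: "t": time; "qpos": joint angles; "qvel": joint speeds; "joint_torque": joint torques, N m; "ee_pos": TCP position; "orientation": TCP orientation; "ft_force": force on the tool from outside, world axes, zero at the start; "moment": the same for the moment, N m; "width": finger opening in mm.
Only numpy, scipy, OpenCV 4.12 (cv2) and the standard library are available. Lean on these libraries where they do the work, as an engineer would, in place of code of your own. Each camera call takes 0.05 s, during which the arm holds its last target. There are 200 camera calls.

## Task

Slide the white tub up against the front of the tray stand, squarely and centred under the tray's open lip, squeezing it no harder than needed because its walls are thin. Then lift the tray's handle and tip the five rubber stoppers off into the tub without touching them, and lower the tray gently all the way back down, without letting it drop, and let go. Leave the tub standing under the lip and do not disturb anything else on the bench.

Things in the scene. Friction and masses are not known exactly. Their poses are not given: they have to be found in the camera images.
- stand: Grey sheet-metal tray stand fixed to the bench, 160 (x) x 170 (y) x 90 mm high. Origin: centre of its underside on the bench; z up; its front, over which the tray empties, faces its own -y. The front panel, against which the tub goes, is the plane y = -85 mm; hinge lugs stick out 31 mm past it, but only above z = 72 mm, so the tub's rim passes under them.
- tray (a joint): Tilt of the tray about its hinge, rad: 0 = lying level on the stand (rest), grows as the handle end is lifted, stop at 1.15. It falls back by its own weight (tray 0.45 kg).
- tray_hinge (a point): Point on the tray's hinge axis, midway along it: in the stand's frame (0, -110, 100) mm. The axis runs along the stand's x. Does not move with the tray; axes are those of the stand.
- tray_handle (a point): Middle of the tray's handle, a round dark steel bar 12 mm thick and 110 mm long, parallel to the hinge axis, at the tray's back end. It swings with the tray: with the tray level it lies 265 mm (stand's +y) behind the hinge axis and 12 mm above it. Free gap of 49 mm between bar and the tray's back wall, nothing under it but the bench 106 mm below; axes are the tray's.
- tray_lip (a point): Middle of the tray's open front edge, on its floor's upper face, 15 mm in front of the hinge axis. The metal tray is 150 mm wide (stand's x) and 225 mm long (y), with a 4 mm floor and walls rising 24 mm above the floor on both sides and the back; no wall at the lip.
- tub: White open thin-walled plastic tub, 200 (x) x 170 (y) x 60 mm high, 5 mm walls and floor, rim thickened to 10 mm over its top 8 mm, about 0.3 kg, loose on the bench. Origin: centre of its underside; z up. One of its long (200 mm) sides goes against the stand's front, so that its centre then lies 170 mm from the stand's origin along the stand's -y.
- stopper0: One of five alike dark rubber stoppers standing on the tray: a blunt cone, 29 mm across its base, 23 mm at the top, 26 mm tall, 20 g. Origin: centre of its wide end; z along its axis towards the narrow end.
- stopper1: One of five alike dark rubber stoppers standing on the tray: a blunt cone, 29 mm across its base, 23 mm at the top, 26 mm tall, 20 g. Origin: centre of its wide end; z along its axis towards the narrow end.
- stopper2: One of five alike dark rubber stoppers standing on the tray: a blunt cone, 29 mm across its base, 23 mm at the top, 26 mm tall, 20 g. Origin: centre of its wide end; z along its axis towards the narrow end.
- stopper3: One of five alike dark rubber stoppers standing on the tray: a blunt cone, 29 mm across its base, 23 mm at the top, 26 mm tall, 20 g. Origin: centre of its wide end; z along its axis towards the narrow end.
- stopper4: One of five alike dark rubber stoppers standing on the tray: a blunt cone, 29 mm across its base, 23 mm at the top, 26 mm tall, 20 g. Origin: centre of its wide end; z along its axis towards the narrow end.
- wash_bottle: Bystander: white squeeze bottle, 64 mm across, 160 mm tall. Origin: centre of its underside.
- beaker: Bystander: empty glass beaker, 70 mm across, 85 mm tall. Origin: centre of its underside.
- jar: Bystander: brown glass jar with black cap, 56 mm across, 70 mm tall. Origin: centre of its underside.
- dishes: Bystander: stack of three clear culture dishes, 90 mm across, 44 mm tall. Origin: centre of its underside.
- glove_box: Bystander: cardboard box of gloves, 120 x 230 x 75 mm. Origin: centre of its underside.
- tube_rack: Bystander: white block with eight holes, 70 x 140 x 35 mm. Origin: centre of its underside.

How it is judged (in metres and radians):
On the way, in this order (a step that is already met when the one before it is completed fails the run):
1. the tub stands under the tray's lip, against the stand (within 25 mm) and centred within 35 mm, with all five stoppers still on the tray (x of tub in the frame of stand between -0.035 and 0.035 m and y of tub in the frame of stand between -0.195 and -0.16 m and angle between the x axis of tub and the x axis of stand, either way round below 0.2 rad and angle between tub's own z axis and vertical below 0.05 rad and distance between each of stopper0, stopper1, stopper2, stopper3, stopper4 and tray_hinge below 0.22 m and height (world z) of each of stopper0, stopper1, stopper2, stopper3, stopper4 above 0.095 m), for 0.2 s.
2. all five stoppers are in the tub (x of stopper0 in the frame of tub between -0.1 and 0.1 m and y of stopper0 in the frame of tub between -0.085 and 0.085 m and z of stopper0 in the frame of tub between -0.002 and 0.06 m and x of stopper1 in the frame of tub between -0.1 and 0.1 m and y of stopper1 in the frame of tub between -0.085 and 0.085 m and z of stopper1 in the frame of tub between -0.002 and 0.06 m and x of stopper2 in the frame of tub between -0.1 and 0.1 m and y of stopper2 in the frame of tub between -0.085 and 0.085 m and z of stopper2 in the frame of tub between -0.002 and 0.06 m and x of stopper3 in the frame of tub between -0.1 and 0.1 m and y of stopper3 in the frame of tub between -0.085 and 0.085 m and z of stopper3 in the frame of tub between -0.002 and 0.06 m and x of stopper4 in the frame of tub between -0.1 and 0.1 m and y of stopper4 in the frame of tub between -0.085 and 0.085 m and z of stopper4 in the frame of tub between -0.002 and 0.06 m), for 0.2 s.
At the end, for the whole second after the job is handed in: All five stoppers lie at rest inside the tub; the tub stands level under the lip, within 25 mm of the stand's front, centred within 35 mm and square within 0.2 rad; the tray is back down (below 0.04 rad) (all of step 2 and x of tub in the frame of stand between -0.035 and 0.035 m and y of tub in the frame of stand between -0.195 and -0.16 m and angle between the x axis of tub and the x axis of stand, either way round below 0.2 rad and angle between tub's own z axis and vertical below 0.05 rad and value of joint tray below 0.04 rad and linear speed of tub below 0.02 m/s and linear speed of each of stopper0, stopper1, stopper2, stopper3, stopper4 below 0.05 m/s); the robot touches nothing.
It fails at once if a stopper is touched by the robot (over 1 N) (contact force between any of the arm, the fingers and stopper0 above 1 N or contact force between any of the arm, the fingers and stopper1 above 1 N or contact force between any of the arm, the fingers and stopper2 above 1 N or contact force between any of the arm, the fingers and stopper3 above 1 N or contact force between any of the arm, the fingers and stopper4 above 1 N).
It fails at once if the fingers press on the tub with more than 60 N in all (a grip of 30 N on each side) (contact force between the fingers and tub above 60 N).
It fails at once if the tray is dropped (falls faster than 2 rad/s) (velocity of joint tray below -2 rad/s).
It fails at once if a bystander is moved more than 30 mm (distance of any of wash_bottle, beaker, jar, dishes, glove_box, tube_rack from where it was at the start of the episode above 0.03 m).
It also fails if it takes over 67 s, if anything falls off the work surface, if the arm or the gripper's body presses on something with over 40 N, if the wrist force passes 120 N, or if a joint passes its speed limit or range.

## Working session

There is one attempt and no reset: what is moved stays moved. The work goes in short steps, Python scripts to look and compute and a tool call to move; the robot and the scene stay as the last step left them, time stands still between calls to the robot, and variables do not carry over. Pictures are saved under pics/ and viewed, about 8 in all and at most 12, crops included, and the job is handed in when it is done.

Besides the shell and the picture viewer there is one more tool, called after "Call:" as name(argument=value, ...) on one line, values as JSON. play_rows: Moves the arm, as the interface text tells. Its arguments: {"type":"object","properties":{"plan":{"type":"string"}},"required":["plan"]}

```bash
mkdir -p pics; cat > h.py <<'E'
from workcell import *
import numpy as np, cv2
from scipy.spatial.transform import Rotation as R
def cam(n):
    im=get_image(n); a=np.array(im["attitude"],float)
    im["R"]=a if a.shape==(3,3) else R.from_rotvec(a).as_matrix()
    return im
def cloud(im):
    z=im["range_z"]; v,u=np.mgrid[:480,:640]
    p=np.stack([(u-im["cx"])/im["fx"]*z,(v-im["cy"])/im["fy"]*z,z],-1)
    return p@im["R"].T+np.array(im["eye"])
E
python3 - <<'E'
from h import *
o=get_obs(); print(o)
for n in("top","side"):
    im=cam(n); print(n,im["eye"],im["attitude"],im["fx"],im["cx"],im["cy"])
    cv2.imwrite(f"pics/{n}0.png",im["pixels"][:,:,::-1]); np.save(f"{n}0.npy",cloud(im))
E
```

```text
{'t': 0.0, 'qpos': array([ 1.15896729e+00,  4.23840051e-01,  1.63070120e+00,  5.70090689e-06,
        1.08860949e+00, -1.90120118e-02]), 'qvel': array([ 6.82345533e-04,  7.27102835e-04, -1.91792733e-03, -1.68682091e-03,
       -1.05479129e-05,  1.83611493e-03]), 'joint_torque': array([-9.83633581e-04, -5.44645035e+01, -2.73679411e+01,  6.44154917e-02,
        2.26935104e-02, -9.66460311e-05]), 'ee_pos': array([238.99908976, 576.88236098, 221.8977994 ]), 'orientation': array([-6.13013963e-01, -3.08085849e+00,  2.38891395e-03]), 'ft_force': array([-0.0475569 ,  0.37016475,  0.23652154]), 'moment': array([-0.01289138,  0.03447993, -0.06224233]), 'width': 87.70354607068917}
top [ 451.07573498   18.43989642 1329.37821934] [-2.15900576  2.21103948 -0.08814952] 514.8338524938079 318.77500399271554 237.2660330473139
side [ 281.87510106 -975.52037922  709.40496861] [-2.09143877  0.26241984 -0.13564095] 567.7552108778 317.7191146455541 238.18473188477782
```

View pics/top0.png

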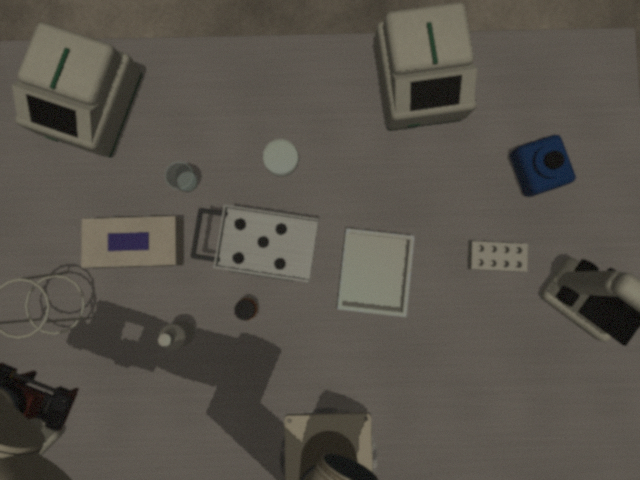

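View pics/side0.png

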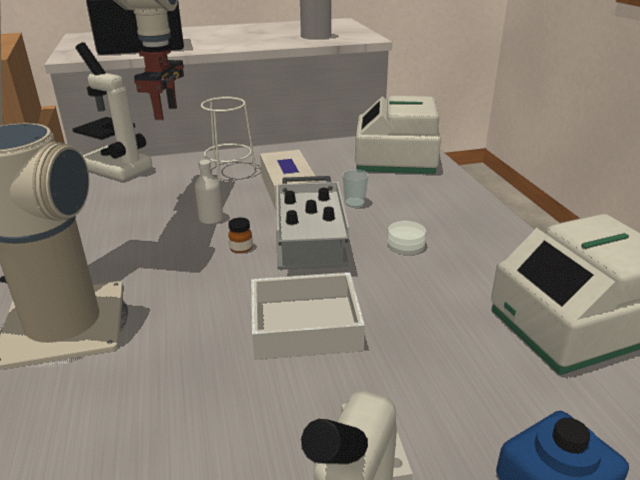

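The top view (up is +x, left is +y) shows the tray at about (265,243), its handle at left (205,234), the open lip at right, and the tub at (376,272). The jar (245,308), dishes (280,157) and beaker (183,177) stand nearby, and the glove box is behind the handle (128,241).

```bash
python3 - <<'E'
from h import *
P=np.load("top0.npy")
def rect(m,name):
    n,l,s,c=cv2.connectedComponentsWithStats(m.astype(np.uint8)); 
    k=1+np.argmax(s[1:,4]); q=P[l==k]
    r=cv2.minAreaRect(q[:,:2].astype(np.float32)); print(name,s[k],np.round(r[0],1),np.round(r[1],1),round(r[2],2),"z",np.percentile(q[:,2],[5,50,95]).round(1))
    print(cv2.boxPoints(r).round(1).tolist())
def win(u0,v0,u1,v1):
    m=np.zeros((480,640),bool); m[v0:v1,u0:u1]=1; return m
z=P[...,2]
rect(win(325,215,430,330)&(z>45)&(z<75),"tubrim")
rect(win(190,195,330,295)&(z>85)&(z<140),"tray+handle")
rect(win(212,195,330,295)&(z>112)&(z<140),"traywalls")
rect(win(190,195,213,275)&(z>85),"handle")
for n,w in dict(jar=(225,290,265,325),dish=(255,130,305,180),beaker=(160,155,205,195),glove=(75,205,187,275),wash=(150,315,190,355)).items(): rect(win(*w)&(z>25),n)
for (u,v) in[(263,242),(240,224),(281,229),(280,263),(238,257),(310,245),(204,234)]: print(u,v,P[v,u].round(1))
E
```

```text
tubrim [ 337  229   77   88 1251] [ 458.1 -126.1] [170.5 200.6] 81.98 z [55.3 60.2 64.6]
[[346.8999938964844, -196.5], [545.5999755859375, -224.5], [569.2999877929688, -55.70000076293945], [370.70001220703125, -27.700000762939453]]
tray+handle [ 190  205  128   77 6589] [537.4 167.1] [287.  150.2] 80.02 z [ 98.6 103.2 127.6]
[[438.6000061035156, 38.79999923706055], [586.5, 12.800000190734863], [636.2999877929688, 295.3999938964844], [488.29998779296875, 321.5]]
traywalls [212 205 106  77 636] [534.3 149.7] [250.5 150.3] 80.05 z [114.7 125.1 129.8]
[[438.70001220703125, 39.29999923706055], [586.7000122070312, 13.399999618530273], [629.9000244140625, 260.1000061035156], [481.8999938964844, 286.1000061035156]]
handle [190 208  23  54 407] [536.4 158.4] [304.5 121.6] 80.4 z [111.8 116.9 121.2]
[[451.1000061035156, 18.399999618530273], [571.0, -1.7999999523162842], [621.7999877929688, 298.3999938964844], [501.8999938964844, 318.6000061035156]]
jar [234 298  24  23 431] [411.4 120.9] [ 54.6 219. ] 25.83 z [35.8 69.2 73.5]
[[339.1000061035156, 207.60000610351562], [434.6000061035156, 10.399
[... 485 characters left out ...]
00762939453], [754.0, 362.29998779296875], [696.2000122070312, 399.5]]
glove [  80  216  101   53 4943] [536.5 305.5] [583.7 134. ] 86.36 z [64.4 75.  79.3]
[[451.1000061035156, 18.399999618530273], [584.7999877929688, 9.899999618530273], [621.7999877929688, 592.5], [488.1000061035156, 601.0]]
wash [158 321  32  30 752] [365.3 199.5] [ 63.6 395.6] 16.23 z [ 51.1 110.5 162.2]
[[279.3999938964844, 380.5], [390.0, 0.699999988079071], [451.1000061035156, 18.399999618530273], [340.5, 398.29998779296875]]
263 242 [534.2 142.1 127. ]
240 224 [577.5 195.  129.6]
281 229 [563.5  99.3 129.8]
280 263 [484.1 103.2 127.3]
238 257 [500.3 200.2 131.9]
310 245 [525.9  32.6 105.1]
204 234 [567.5 308.   -2.3]
```

```bash
cat >> h.py <<'E'
YS=np.array([.1735,.985,0]);XS=np.array([.985,-.1735,0]);ORG=np.array([534.2,148.9,0])
def S(x,y,z): return ORG+x*XS+y*YS+np.array([0,0,z])
def instand(p): d=np.asarray(p)-ORG; return np.array([d@XS,d@YS,d[2]]).round(1)
def twist(target,turn,n,o=None):
    "equal rows (cm, deg) taking tool to target while turning `turn` deg about tool z"
    o=o or get_obs(); R0=R.from_rotvec(o["orientation"]).as_matrix(); p=np.array(o["ee_pos"],float)
    Rz=R.from_rotvec([0,0,np.radians(turn)/n]).as_matrix(); A=np.zeros((3,3));Q=R0.copy()
    for _ in range(n): A+=Q;Q=Q@Rz
    s=np.linalg.solve(A,target-p); print("row",(s/10).round(3),"turn",round(turn/n,3),"n",n)
    Q=R0.copy()
    for k in range(n):
        p=p+Q@s;Q=Q@Rz
        if k%4==3: print(p.round(0),round(np.hypot(*p[:2])))
def status():
    o=get_obs(); M=R.from_rotvec(o["orientation"]).as_matrix()
    print("t",round(o["t"],2),"stand",instand(o["ee_pos"]),"jaw deg",np.degrees(np.arctan2(M[1,1],M[0,1])).round(2),"z",M[:,2].round(3),"F",o["ft_force"].round(1),"w",round(o["width"],1)); return o
E
python3 - <<'E'
from h import *
o=status(); M=R.from_rotvec(o["orientation"]).as_matrix(); j=np.degrees(np.arctan2(M[1,1],M[0,1]))
print(instand([458.1,-126.1,0])); twist(np.array([458.,-126,150]),j+10,16,o)
E
```

```text
t 0.1 stand [-365.   370.4  222. ] jaw deg 67.49 z [-0.001 -0.001 -1.   ] F [ 1.1 -0.7 -0.8] w 87.8
[ -27.2 -284.1    0. ]
row [-4.825 -1.191  0.455] turn 4.843 n 16
[382. 440. 204.] 583
[472. 264. 186.] 541
[498.  68. 168.] 503
[ 458. -126.  150.] 475
```

Call:
play_rows(plan="8.78 -4.83 -1.19 0 0 0 4.84;8.78 -4.83 -1.19 0 0 0 4.84;8.78 -4.83 -1.19 0 0 0 4.84;8.78 -4.83 -1.19 0 0 0 4.84;8.78 -4.83 -1.19 0 0 0 4.84;8.78 -4.83 -1.19 0 0 0 4.84;8.78 -4.83 -1.19 0 0 0 4.84;8.78 -4.83 -1.19 0 0 0 4.84;8.78 -4.83 -1.19 0 0 0 4.84;8.78 -4.83 -1.19 0 0 0 4.84;8.78 -4.83 -1.19 1 0 0 4.84;8.78 -4.83 -1.19 1 0 0 4.84;8.78 -4.83 -1.19 1 0 0 4.84;8.78 -4.83 -1.19 1 0 0 4.84;8.78 -4.83 -1.19 1 0 0 4.84;8.78 -4.83 -1.19 1 0 0 4.84;8.78 0 0 0 0 0 0;8.78 0 0 0 0 0 0")

```text
t: 2.35
ee_pos: [459.1, -125.8, 162.7]
orientation: [-2.406, -2.02, -0.0]
ft_force: [0.1, 1.5, -0.7]
width: 87.8
```

```bash
python3 - <<'E'
from h import *
status()
im=cam("wrist");cv2.imwrite("pics/w1.png",im["pixels"][:,:,::-1])
E
```

```text
t 2.35 stand [ -26.3 -283.6  162.7] jaw deg -9.96 z [-0.  0. -1.] F [ 0.1  1.5 -0.7] w 87.8
```

View pics/w1.png

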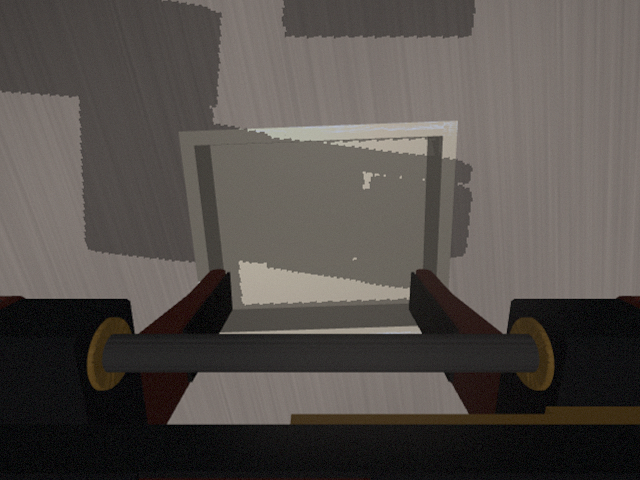

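The wrist view shows the tub rim (180–455, 125–335) around the fingers, both inside its walls. I'll go down and nudge the tub in +x from inside.

Call:
play_rows(plan="8.78 0 0 2.3 0 0 0;8.78 0 0 2.3 0 0 0;8.78 0 0 2.3 0 0 0;8.78 0 0 2.3 0 0 0;8.78 0 0 2.3 0 0 0;8.78 0 0 2.2 0 0 0;8.78 0 1 0 0 0 0;8.78 0 1 0 0 0 0;8.78 0 0.5 0 0 0 0;8.78 0 0.4 0 0 0 0;8.78 0 0.4 0 0 0 0;8.78 0 0.4 0 0 0 0;8.78 0 0.4 0 0 0 0;8.78 0 0.4 0 0 0 0;8.78 0 0.4 0 0 0 0;8.78 0 0.4 0 0 0 0;8.78 0 0.3 0 0 0 0;8.78 0 0.2 0 0 0 0;8.78 0 0 0 0 0 0")

```text
t: 4.78
ee_pos: [515.1, -135.8, 25.6]
orientation: [-2.404, -2.019, 0.002]
ft_force: [-4.2, 0.5, 4.0]
width: 87.7
```

```bash
cat >> h.py <<'E'
def tub(win=(325,190,450,330)):
    im=cam("top");P=cloud(im);z=P[...,2];m=np.zeros((480,640),bool);m[win[1]:win[3],win[0]:win[2]]=1
    m&=(z>48)&(z<70)&(im["pixels"].max(-1)>60)&(np.abs(P[...,0]-500)<150)
    # keep bright tub rim only
    q=np.array([instand(p) for p in P[m]])
    r=cv2.minAreaRect(q[:,:2].astype(np.float32));print("tub in stand",np.round(r[0],1),np.round(r[1],1),round(r[2],2))
    cv2.imwrite("pics/top_last.png",im["pixels"][:,:,::-1]);return im,m,P
E
python3 - <<'E'
from h import *
status();tub()
E
```

```text
t 4.78 stand [  30.5 -283.7   25.6] jaw deg -9.95 z [-0.002  0.001 -1.   ] F [-4.2  0.5  4. ] w 87.7
tub in stand [  -7.8 -225.6] [200.4  57.6] 0.94
```

View pics/top_last.png

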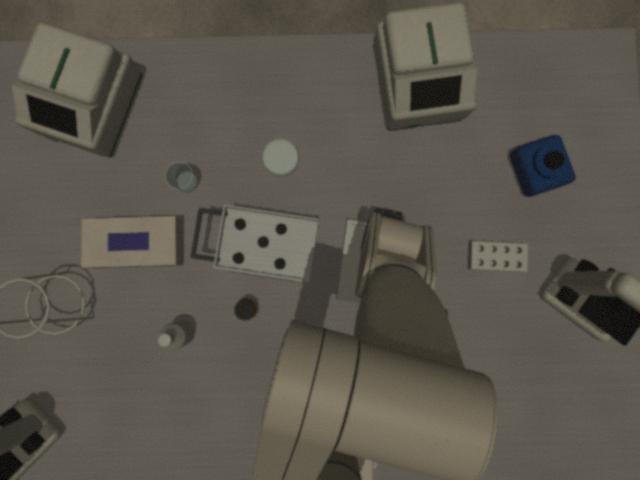

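The top view shows the tub rim edge (345–360, 220–300) beside the arm. The tub is now at x ≈ -8 in the stand frame and still square. I'll push another 7 mm, then go behind it.

Call:
play_rows(plan="8.78 0 0.4 0 0 0 0;8.78 0 0.3 0 0 0 0;8.78 0 -1.0 0 0 0 0;8.78 0 -2.7 0 0 0 0;8.78 0 0 -3 0 0 0;8.78 0 0 -4 0 0 0;8.78 0 0 -4 0 0 0;8.78 -3.7 0 0 0 0 0;8.78 -3.7 0 0 0 0 0;8.78 -3.7 0 0 0 0 0;8.78 0 0 0 0 0 0;8.78 0 0 4 0 0 0;8.78 0 0 4 0 0 0;8.78 0 0 3 0 0 0;8.78 0.8 0 0 0 0 0;8.78 0.6 0 0 0 0 0;8.78 0.6 0 0 0 0 0;8.78 0.6 0 0 0 0 0;8.78 0.6 0 0 0 0 0;8.78 0.6 0 0 0 0 0")

```text
t: 7.32
ee_pos: [474.7, -202.8, 26.3]
orientation: [2.405, 2.019, 0.001]
ft_force: [-0.5, -4.1, 3.4]
width: 87.8
```

Call:
play_rows(plan="8.78 0.6 0 0 0 0 0;8.78 0.6 0 0 0 0 0;8.78 0.6 0 0 0 0 0;8.78 0.6 0 0 0 0 0;8.78 0.6 0 0 0 0 0;8.78 0.6 0 0 0 0 0;8.78 0.6 0 0 0 0 0;8.78 0.6 0 0 0 0 0;8.78 0.6 0 0 0 0 0;8.78 0.5 0 0 0 0 0;8.78 0.5 0 0 0 0 0;8.78 0.5 0 0 0 0 0;8.78 0.4 0 0 0 0 0;8.78 0.3 0 0 0 0 0;8.78 0 0 0 0 0 0")

```text
t: 9.2
ee_pos: [486.9, -127.3, 25.5]
orientation: [-2.405, -2.02, 0.0]
ft_force: [-0.4, -0.2, 0.6]
width: 88.0
```

```bash
python3 - <<'E'
from h import *
status();im,m,P=tub((300,190,450,330))
im=cam("side");cv2.imwrite("pics/s2.png",im["pixels"][100:400,180:460,::-1])
E
```

```text
t 9.2 stand [   1.3 -280.3   25.5] jaw deg -9.94 z [-0.001  0.001 -1.   ] F [-0.4 -0.2  0.6] w 88.0
tub in stand [   1.4 -182.1] [200.4 166.4] 0.05
```

View pics/s2.png

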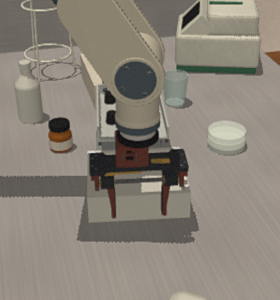

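The side crop shows the tub square in front of the stand, with both fingers behind its rear wall (90–190, 150–220). It reads x ≈ 1 and y ≈ -184. I'll push about 12 mm more, gently.

Call:
play_rows(plan="8.78 0.3 0 0 0 0 0;8.78 0.3 0 0 0 0 0;8.78 0.3 0 0 0 0 0;8.78 0.2 0 0 0 0 0;8.78 0.1 0 0 0 0 0;8.78 0 0 0 0 0 0")

```text
t: 10.05
ee_pos: [489.3, -115.9, 25.7]
orientation: [-2.406, -2.021, -0.0]
ft_force: [-0.9, 0.5, -0.3]
width: 87.9
```

```bash
python3 - <<'E'
from h import *
status();im,m,P=tub((300,190,450,330))
E
```

```text
t 10.05 stand [   1.7 -268.6   25.7] jaw deg -9.95 z [ 0.  0. -1.] F [-0.9  0.5 -0.3] w 87.9
tub in stand [   1.6 -170.2] [167.7 200.5] 89.65
```

Tub placed at (1.6, -170). Now retreat, rise and go over to the handle.

Call:
play_rows(plan="8.78 -1 0 0 0 0 0;8.78 -1.5 0 -1 0 0 0;6 0 0 -4 0 0 0;4 0 0 -5 0 0 0;4 0 0 -5 0 0 0;4 0 0 -5 0 0 0;4 0 0 0 0 0 0")

```text
t: 10.98
ee_pos: [487.0, -142.4, 230.4]
orientation: [2.401, 2.015, 0.007]
ft_force: [-1.0, -0.2, -0.0]
width: 42.2
```

```bash
python3 - <<'E'
from h import *
o=status();print(o["qpos"].round(2));tub((300,190,450,330));twist(S(0,155,226),-90,18)
E
```

```text
t 10.97 stand [   4.1 -295.1  230.4] jaw deg -10.0 z [ 0.008 -0.003 -1.   ] F [-1.  -0.2 -0. ] w 42.2
[-0.31  0.24  1.89 -0.    1.01 -0.13]
tub in stand [   1.6 -172. ] [200.3 170. ] 0.14
row [2.057 1.862 0.009] turn -5.0 n 18
[563. -63. 228.] 567
[609.  37. 228.] 610
[618. 147. 227.] 636
[589. 254. 226.] 641
```

Call:
play_rows(plan="4 2.06 1.86 0 0 0 -5;4 2.06 1.86 0 0 0 -5;4 2.06 1.86 0 0 0 -5;4 2.06 1.86 0 0 0 -5;4 2.06 1.86 0 0 0 -5;4 2.06 1.86 0 0 0 -5;4 2.06 1.86 0 0 0 -5;4 2.06 1.86 0 0 0 -5;4 2.06 1.86 0 0 0 -5;4 2.06 1.86 0 0 0 -5;4 2.06 1.86 0 0 0 -5;4 2.06 1.86 0 0 0 -5;4 2.06 1.86 0 0 0 -5;4 2.06 1.86 0 0 0 -5;4 2.06 1.86 0 0 0 -5;4 2.06 1.86 0 0 0 -5;4 2.06 1.86 0 0 0 -5;4 2.06 1.86 0 0 0 -5;4 0 0 0 0 0 0")

```text
t: 13.4
ee_pos: [557.9, 303.3, 224.0]
orientation: [-0.27, -3.127, 0.002]
ft_force: [-0.3, 0.0, -0.2]
width: 40.0
```

```bash
python3 - <<'E'
from h import *
o=status();print(o["qpos"].round(2))
im=cam("wrist");cv2.imwrite("pics/w3.png",im["pixels"][:,:,::-1]);P=cloud(im);np.save("w3.npy",P)
z=P[...,2]; Q=(P-ORG); x=Q@XS;y=Q@YS
m=(z>100)&(z<125)&(y>135)&(y<180)&(abs(x)<70); print("bar",m.sum(),np.percentile(x[m],[1,50,99]).round(),np.percentile(y[m],[1,50,99]).round(1),np.median(z[m]).round(1))
for d in (0,1): 
  mm=m&(x>0 if d else x<0); print(np.median(y[mm]),z[mm].max() if mm.any() else 0)
E
```

```text
t 13.4 stand [ -3.4 156.2 224. ] jaw deg 80.15 z [-0.003 -0.001 -1.   ] F [-0.3  0.  -0.2] w 40.0
[ 0.48  0.44  1.6   0.    1.1  -0.92]
bar 2748 [-59.  -4.  60.] [135.5 153.4 160.8] 116.0
153.40707143729685 119.05219246440805
153.4497394320819 119.04476388507578
```

View pics/w3.png

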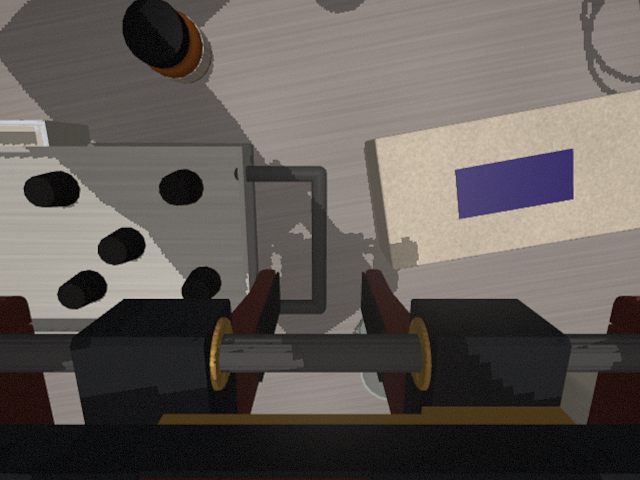

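The bar (u ≈ 320, v 170–310) lies between the fingers (265 and 375). It measures y ≈ 154, z ≈ 112, as expected. I'll go down and grip it.

Call:
play_rows(plan="4 0 0 3 0 0 0;4 0 -0.1 3 0 0 0;4 0 0 3 0 0 0;4 0 0 2.5 0 0 0;4 0 0 1.6 0 0 0;4 0 0 0 0 0 0;2 0 0 0 0 0 0;0.6 0 0 0 0 0 0;0.6 0 0 0 0 0 0;0.6 0 0 0 0 0 0;0.6 0 0 0 0 0 0")

```text
t: 14.82
ee_pos: [559.4, 301.7, 95.4]
orientation: [0.272, 3.129, -0.001]
ft_force: [-0.5, -4.4, 6.3]
width: 11.2
```

```bash
python3 - <<'E'
from h import *
status()
im=cam("side");cv2.imwrite("pics/s4.png",im["pixels"][60:360,150:470,::-1])
h=lambda t:np.array([265*np.cos(t)-12*np.sin(t),265*np.sin(t)+12*np.cos(t)])
T=np.linspace(0,1.1,23)
D=[h(b)-h(a) for a,b in zip(T,T[1:])]
print([(round(t,2),(d/10).round(2).tolist()) for t,d in zip(T[1:],D)])
E
```

```text
t 14.82 stand [ -1.7 154.9  95.4] jaw deg 80.07 z [ 0.001 -0.    -1.   ] F [-0.5 -4.4  6.3] w 11.2
[(np.float64(0.05), [-0.09, 1.32]), (np.float64(0.1), [-0.16, 1.32]), (np.float64(0.15), [-0.22, 1.31]), (np.float64(0.2), [-0.29, 1.29]), (np.float64(0.25), [-0.35, 1.28]), (np.float64(0.3), [-0.42, 1.26]), (np.float64(0.35), [-0.48, 1.24]), (np.float64(0.4), [-0.54, 1.21]), (np.float64(0.45), [-0.6, 1.18]), (np.float64(0.5), [-0.66, 1.15]), (np.float64(0.55), [-0.72, 1.12]), (np.float64(0.6), [-0.77, 1.08]), (np.float64(0.65), [-0.82, 1.04]), (np.float64(0.7), [-0.87, 1.0]), (np.float64(0.75), [-0.92, 0.95]), (np.float64(0.8), [-0.97, 0.9]), (np.float64(0.85), [-1.01, 0.85]), (np.float64(0.9), [-1.06, 0.8]), (np.float64(0.95), [-1.09, 0.75]), (np.float64(1.0), [-1.13, 0.69]), (np.float64(1.05), [-1.16, 0.64]), (np.float64(1.1), [-1.19, 0.58])]
```

Call:
play_rows(plan="0.6 0 -0.09 -1.32 0 0 0;0.6 0 -0.16 -1.32 0 0 0;0.6 0 -0.22 -1.31 0 0 0;0.6 0 -0.29 -1.29 0 0 0;0.6 0 -0.35 -1.28 0 0 0;0.6 0 -0.42 -1.26 0 0 0;0.6 0 -0.48 -1.24 0 0 0;0.6 0 -0.54 -1.21 0 0 0;0.6 0 -0.3 -0.59 0 0 0;0.6 0 -0.3 -0.59 0 0 0;0.6 0 -0.33 -0.58 0 0 0;0.6 0 -0.33 -0.57 0 0 0;0.6 0 0 0 0 0 0")

```text
t: 16.5
ee_pos: [552.9, 265.5, 221.2]
orientation: [0.272, 3.128, 0.003]
ft_force: [2.3, 5.6, 0.6]
width: 10.9
```

```bash
python3 - <<'E'
from h import *
status()
im=cam("side");cv2.imwrite("pics/s5.png",cv2.resize(im["pixels"][120:370,200:420,::-1],None,fx=2,fy=2))
E
```

```text
t 16.5 stand [ -1.8 118.1 221.2] jaw deg 80.04 z [ 0.001  0.002 -1.   ] F [2.3 5.6 0.6] w 10.9
```

View pics/s5.png

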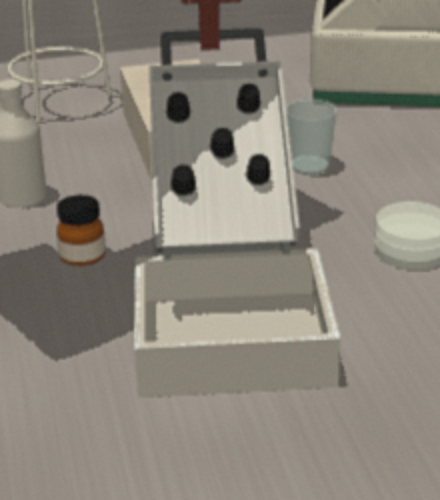

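The tray is held at about 0.5 rad. All five stoppers still sit on it (180–260, 100–185) and the tub is square below. I'll keep lifting slowly.

Call:
play_rows(plan="0.6 0 -0.36 -0.56 0 0 0;0.6 0 -0.36 -0.56 0 0 0;0.6 0 -0.38 -0.54 0 0 0;0.6 0 -0.39 -0.54 0 0 0;0.6 0 -0.41 -0.52 0 0 0;0.6 0 -0.41 -0.52 0 0 0;0.6 0 -0.43 -0.5 0 0 0;0.6 0 -0.44 -0.5 0 0 0;0.6 0 0 0 0 0 0;0.6 0 0 0 0 0 0;0.6 0 -0.46 -0.48 0 0 0;0.6 0 -0.46 -0.47 0 0 0;0.6 0 -0.48 -0.45 0 0 0;0.6 0 -0.49 -0.45 0 0 0;0.6 0 0 0 0 0 0;0.6 0 0 0 0 0 0;0.6 0 0 0 0 0 0")

```text
t: 18.68
ee_pos: [544.6, 217.2, 283.2]
orientation: [0.272, 3.127, 0.008]
ft_force: [1.0, 9.9, 7.5]
width: 11.2
```

```bash
python3 - <<'E'
from h import *
status()
im=cam("side");cv2.imwrite("pics/s6.png",cv2.resize(im["pixels"][120:370,200:420,::-1],None,fx=2,fy=2))
E
```

```text
t 18.68 stand [ -1.6  69.1 283.2] jaw deg 80.07 z [ 0.003  0.005 -1.   ] F [1.  9.9 7.5] w 11.2
```

View pics/s6.png

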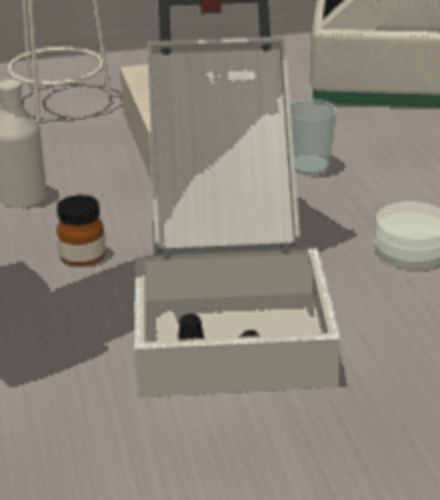

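The tray is empty, and stoppers show in the tub (190,325) and (250,335), the rest hidden by its near wall. I'll lower the tray along the same arc and count from above afterwards.

Call:
play_rows(plan="0.6 0 0.48 0.45 0 0 0;0.6 0 0.97 0.9 0 0 0;0.6 0 0.92 0.95 0 0 0;0.6 0 0.87 1.0 0 0 0;0.6 0 0.82 1.04 0 0 0;0.6 0 0.77 1.08 0 0 0;0.6 0 0.72 1.12 0 0 0;0.6 0 0.66 1.15 0 0 0;0.6 0 0.6 1.18 0 0 0;0.6 0 0.54 1.21 0 0 0;0.6 0 0.48 1.24 0 0 0;0.6 0 0.42 1.26 0 0 0;0.6 0 0.35 1.28 0 0 0;0.6 0 0.29 1.29 0 0 0;0.6 0 0.22 1.31 0 0 0;0.6 0 0.1 0.8 0 0 0;0.6 0 0 0 0 0 0;0.6 0 0 0 0 0 0")

```text
t: 20.98
ee_pos: [559.0, 301.4, 106.5]
orientation: [-0.271, -3.127, 0.011]
ft_force: [6.9, -12.1, -2.0]
width: 11.1
```

```bash
python3 - <<'E'
from h import *
status()
E
```

```text
t 20.98 stand [ -2.  154.5 106.5] jaw deg 80.08 z [-0.003 -0.006 -1.   ] F [  6.9 -12.1  -2. ] w 11.1
```

Call:
play_rows(plan="0.6 0 0.02 0.4 0 0 0;0.6 0 0.02 0.4 0 0 0;0.6 0 0 0.3 0 0 0;0.6 0 0 0 0 0 0;0.6 0 0 0 0 0 0")

```text
t: 21.6
ee_pos: [559.5, 301.8, 99.9]
orientation: [-0.272, -3.128, 0.01]
ft_force: [-3.7, -19.5, 29.5]
width: 11.2
```

```bash
python3 - <<'E'
from h import *
status()
P=cloud(cam("side"));z=P[...,2];Q=P-ORG;x=Q@XS;y=Q@YS
for a in(-110,-60,0,60):
  m=(abs(x)<60)&(y>a)&(y<a+40)&(z>80)&(z<150);print(a,m.sum(),np.median(z[m]).round(1))
E
```

```text
t 21.6 stand [ -1.6 155.   99.9] jaw deg 80.08 z [-0.002 -0.006 -1.   ] F [ -3.7 -19.5  29.5] w 11.2
-110 506 101.5
-60 462 101.3
0 406 101.4
60 796 105.3
```

The tray floor reads level at 101.4 mm, and the 29 N upward force shows that it rests on the stand. The bar crept a few mm in the pads. I'll ease the load, open and leave.

Call:
play_rows(plan="0.6 0 -0.15 -0.2 0 0 0;0.6 0 0 -0.1 0 0 0;1.5 0 0 0 0 0 0;2.5 0 0 0 0 0 0;4 0 0 0 0 0 0;4 0 0 0 0 0 0;4 0 0 -1.5 0 0 0;4 0 0 -3 0 0 0;4 0 0 -4 0 0 0;4 0 0 -4 0 0 0;4 0 0 -4 0 0 0;4 0 0 0 0 0 0;4 0 0 0 0 0 0")

```text
t: 23.28
ee_pos: [559.2, 304.1, 265.8]
orientation: [0.272, 3.13, 0.0]
ft_force: [0.1, 1.0, -0.9]
width: 40.1
```

```bash
python3 - <<'E'
from h import *
status();im,m,P=tub((300,190,450,330))
cv2.imwrite("pics/top7.png",cv2.resize(im["pixels"][190:320,180:430,::-1],None,fx=3,fy=3))
Q=P-ORG;x=Q@XS;y=Q@YS;z=P[...,2]
for a in(-110,-60,0,60):
  mm=(abs(x)<55)&(y>a)&(y<a+40)&(z>80)&(z<150);print(a,mm.sum(),np.median(z[mm]).round(1))
g=im["pixels"].max(-1); d=((g<45)&(abs(x)<90)&(y>-250)&(y<-90)&(z>0)&(z<50)).astype(np.uint8)
n,l,s,c=cv2.connectedComponentsWithStats(d)
for k in range(1,n):
  if s[k,4]>15: print("dark",s[k,4],instand(P[l==k].mean(0)))
E
```

```text
t 23.27 stand [ -2.3 157.2 265.8] jaw deg 80.06 z [ 0.  0. -1.] F [ 0.1  1.  -0.9] w 40.1
tub in stand [   1.6 -172. ] [200.4 170. ] 0.16
-110 765 102.1
-60 774 102.3
0 763 102.2
60 861 103.1
dark 119 [  28.9 -216.5   30.1]
dark 128 [ -36.9 -220.8   29. ]
dark 44 [ -41.8 -168.8   30.8]
```

View pics/top7.png

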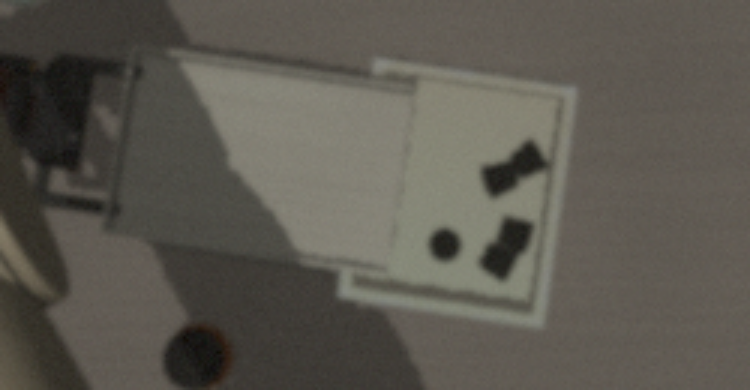

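All five stoppers lie in the tub: pairs at (515,168) and (507,248), and one at (445,243). The tray is flat and the tub is square. I'll hand in the job.

```bash
python3 -c "
from workcell import *
print(close_job())"
```

```text
the job is handed in; nothing more can be done
None
```

I finished the job in about 23 s of robot time and handed it in; no verdict was reported.

- **Tub:** I slid it into place by pushing with open fingers, without gripping its walls. The wrist force read only a few newtons at the checks.
- **Tipping:** I gripped the tray handle and lifted it to about 0.8 rad, which tipped the stoppers off. I then lowered the tray slowly on the same arc, let go and rose clear.

The last checks from the top camera:
- **Tub position:** it stands at x ≈ 2 mm, y ≈ -172 mm in the stand frame, square within about 0.2°.
- **Stoppers:** all five are in the tub, as two touching pairs and one on its own.
- **Tray:** its floor is level at about 102 mm along its length.
- **Bystanders:** those in view look undisturbed. I did not measure their positions again.

**Handle creep:** the bar crept about 4 mm in the pads as the tray seated, with about 30 N pressing down. I eased that load before opening the fingers.

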